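# Stand up the laser housing and pack it

## Task

The open metal housing lies on its side on the optics bench: push it against the near edge of the black base plate and tip it over that edge so that it stands on the plate with its open mouth up. Then drop every test adapter that lies on the bench into it, and last of all, on top, the brass laser module, which is in one of the three lidded cases. Have only one case open at a time, leave the other modules in their cases, do not disturb the circuit board, the lens mount or the jar, and finish with all three cases shut.

Things in the scene. Friction and masses are not known exactly. Their poses are not given: they have to be found in the camera images.
- base_plate: fixed black plate, 160 (x) x 180 (y) x 12 mm high; origin at the centre of its underside, on the bench. Its near edge (own x = -80 mm) is the fence, a step 12 mm high; its x axis points away from the robot within 0.2 rad. The housing starts 10 to 45 mm short of that edge, its mouth facing the robot; slid against it and tipped about 45 degrees over, it falls the rest by itself
- housing: silver-grey open metal box, 0.55 to 0.9 kg, walls 5 mm. Standing: 120 (x) x 130 (y) x 100 mm high, origin at the centre of its closed underside, z out through the mouth. It starts lying on its -x side, 120 mm high, bottom towards the plate, on two slippery white runners (friction 0.2; all else 0.6): pushed at its upper rim it slides, and tips only when the plate's edge stops it
- case_a: fixed grey plastic case, 110 (x) x 100 (y) x 50 mm high without its lid, walls and floor 5 mm; origin at the centre of its underside, on the bench; x axis roughly away from the robot. Holds one module lying on its floor
- lid_a (a joint): angle of the dark blue lid of case_a, rad: 0 shut, grows as it opens upwards and away from the robot, at most 1.9; stiff hinge, the lid stays where it is left (about 0.12 N m turns it beyond its own weight)
- lid_a_handle (a point): middle of the black knob's head on lid_a: 35 mm above the lid's top face, 80 mm from the hinge line; the lid is 8 mm thick and the head 28 mm across and 16 mm high
- lid_a_hinge (a point): middle of the hinge line of lid_a, along the case's y axis on its far upper rim, at the level of the lid's underside
- case_b: fixed grey plastic case, 110 (x) x 100 (y) x 50 mm high without its lid, walls and floor 5 mm; origin at the centre of its underside, on the bench; x axis roughly away from the robot. Holds one module lying on its floor
- lid_b (a joint): angle of the dark blue lid of case_b, rad: 0 shut, grows as it opens upwards and away from the robot, at most 1.9; stiff hinge, the lid stays where it is left (about 0.12 N m turns it beyond its own weight)
- lid_b_handle (a point): middle of the black knob's head on lid_b: 35 mm above the lid's top face, 80 mm from the hinge line; the lid is 8 mm thick and the head 28 mm across and 16 mm high
- lid_b_hinge (a point): middle of the hinge line of lid_b, along the case's y axis on its far upper rim, at the level of the lid's underside
- case_c: fixed grey plastic case, 110 (x) x 100 (y) x 50 mm high without its lid, walls and floor 5 mm; origin at the centre of its underside, on the bench; x axis roughly away from the robot. Holds one module lying on its floor
- lid_c (a joint): angle of the dark blue lid of case_c, rad: 0 shut, grows as it opens upwards and away from the robot, at most 1.9; stiff hinge, the lid stays where it is left (about 0.12 N m turns it beyond its own weight)
- lid_c_handle (a point): middle of the black knob's head on lid_c: 35 mm above the lid's top face, 80 mm from the hinge line; the lid is 8 mm thick and the head 28 mm across and 16 mm high
- lid_c_hinge (a point): middle of the hinge line of lid_c, along the case's y axis on its far upper rim, at the level of the lid's underside
- module_brass: laser module, a block 70 (x) x 28 x 28 mm with black stripes, 0.12 kg, brass-coloured: the wanted one; origin at its middle; lies in one of the cases, its long x axis within about 0.3 rad of the case's x axis
- module_silver: laser module, a block 70 (x) x 28 x 28 mm with black stripes, 0.12 kg, silver: not wanted; origin at its middle; lies in one of the cases, its long x axis within about 0.3 rad of the case's x axis
- module_blue: laser module, a block 70 (x) x 28 x 28 mm with black stripes, 0.12 kg, blue: not wanted; origin at its middle; lies in one of the cases, its long x axis within about 0.3 rad of the case's x axis
- adapter_red: red test adapter, loose, 45 g: square handle 66 (x) x 18 x 18 mm with a brass pin 6 mm thick and 22 mm long out of its +x end; origin at the middle of the handle. May be absent (then None from the start)
- adapter_black: black test adapter, loose, 45 g: square handle 66 (x) x 18 x 18 mm with a brass pin 6 mm thick and 22 mm long out of its +x end; origin at the middle of the handle. May be absent (then None from the start)
- adapter_blue: blue test adapter, loose, 45 g: square handle 66 (x) x 18 x 18 mm with a brass pin 6 mm thick and 22 mm long out of its +x end; origin at the middle of the handle. May be absent (then None from the start)
- adapter_yellow: yellow test adapter, loose, 45 g: square handle 66 (x) x 18 x 18 mm with a brass pin 6 mm thick and 22 mm long out of its +x end; origin at the middle of the handle. May be absent (then None from the start)
- circuit: bystander: green circuit board on a black carrier, 110 (x) x 150 (y) x 36 mm high; origin at the centre of its underside
- lens_mount: bystander: lens of 44 mm diameter on a steel post, 122 mm high, foot 50 mm across; origin under the foot
- jar: bystander: amber jar, 50 mm across, 75 mm high; origin under it
Things that resemble listed ones, but are neither listed nor needed, are in the scene too. Of the things that look like the adapter_black, the largest one is meant. Several things look just like the adapter_blue: the one meant starts nearest to the robot's base.

How it is judged:
On the way, in this order (a step that is already met when the one before it is completed fails the run):
1. the housing stands on the base plate, mouth up, at rest (angle between housing's own z axis and vertical below 0.07 rad and height (world z) of housing between 0.0085 and 0.017 m and x of housing in the frame of base_plate between -0.075 and 0.06 m and y of housing in the frame of base_plate between -0.07 and 0.07 m and linear speed of housing below 0.02 m/s), for 0.3 s.
2. every adapter is in the standing housing (angle between housing's own z axis and vertical below 0.07 rad and height (world z) of housing between 0.0085 and 0.017 m and x of housing in the frame of base_plate between -0.075 and 0.06 m and y of housing in the frame of base_plate between -0.07 and 0.07 m and x of adapter_red in the frame of housing between -0.056 and 0.056 m and y of adapter_red in the frame of housing between -0.062 and 0.062 m and z of adapter_red in the frame of housing between 0.002 and 0.09 m and x of adapter_black in the frame of housing between -0.056 and 0.056 m and y of adapter_black in the frame of housing between -0.062 and 0.062 m and z of adapter_black in the frame of housing between 0.002 and 0.09 m and x of adapter_blue in the frame of housing between -0.056 and 0.056 m and y of adapter_blue in the frame of housing between -0.062 and 0.062 m and z of adapter_blue in the frame of housing between 0.002 and 0.09 m and x of adapter_yellow in the frame of housing between -0.056 and 0.056 m and y of adapter_yellow in the frame of housing between -0.062 and 0.062 m and z of adapter_yellow in the frame of housing between 0.002 and 0.09 m), for 0.2 s.
3. then the brass module is in it too (angle between housing's own z axis and vertical below 0.07 rad and height (world z) of housing between 0.0085 and 0.017 m and x of housing in the frame of base_plate between -0.075 and 0.06 m and y of housing in the frame of base_plate between -0.07 and 0.07 m and x of module_brass in the frame of housing between -0.056 and 0.056 m and y of module_brass in the frame of housing between -0.062 and 0.062 m and z of module_brass in the frame of housing between 0.002 and 0.09 m), for 0.2 s.
At the end, for the whole second after the job is handed in: The housing stands on the base plate, mouth up (upright within 4 degrees), with every adapter present and the brass module inside it (their centres within its walls and below its rim) and at rest; all three lids are shut (under 0.08 rad) (all of step 3 and x of adapter_red in the frame of housing between -0.056 and 0.056 m and y of adapter_red in the frame of housing between -0.062 and 0.062 m and z of adapter_red in the frame of housing between 0.002 and 0.09 m and x of adapter_black in the frame of housing between -0.056 and 0.056 m and y of adapter_black in the frame of housing between -0.062 and 0.062 m and z of adapter_black in the frame of housing between 0.002 and 0.09 m and x of adapter_blue in the frame of housing between -0.056 and 0.056 m and y of adapter_blue in the frame of housing between -0.062 and 0.062 m and z of adapter_blue in the frame of housing between 0.002 and 0.09 m and x of adapter_yellow in the frame of housing between -0.056 and 0.056 m and y of adapter_yellow in the frame of housing between -0.062 and 0.062 m and z of adapter_yellow in the frame of housing between 0.002 and 0.09 m and value of joint each of lid_a, lid_b, lid_c below 0.08 rad and linear speed of each of adapter_red, adapter_black, adapter_blue, adapter_yellow, module_brass, housing below 0.02 m/s); the robot touches nothing.
It fails at once if the circuit board, lens mount or jar is moved more than 3 cm or tipped over (distance of any of circuit, lens_mount, jar from where it was at the start of the episode above 0.03 m or angle between any of circuit, lens_mount, jar's own z axis and vertical above 0.5 rad).
It fails at once if the silver or blue module is taken out of its case (height (world z) of any of module_silver, module_blue above 0.075 m or distance of any of module_silver, module_blue from where it was at the start of the episode above 0.1 m).
It fails at once if two cases are open at once (both lids over 0.2 rad) (value of joint each of lid_a, lid_b above 0.2 rad or value of joint each of lid_a, lid_c above 0.2 rad or value of joint each of lid_b, lid_c above 0.2 rad).
Of adapter_red, adapter_black, adapter_blue, adapter_yellow only 2 to 4 are there at a start; the rules pass over those that are not, and their reading is None.
At some moment in a run one of adapter_red, adapter_black, adapter_blue, adapter_yellow may be knocked a few centimetres aside while the robot is not near it.
Once in a run the grip may slacken for a moment while it holds something.
It also fails if it takes over 210 s, if anything falls off the work surface, if the arm or the gripper's body presses on something with over 40 N, if the wrist force passes 120 N, or if a joint passes its speed limit or range.

## Robot

A 6-joint arm with a two-finger parallel gripper is mounted at the origin on the work surface. World frame = base frame: x ahead of the robot, y to its left, z up, the work surface at z = 0. Lengths are in m, angles in rad, forces in N, time in s.
With the tool pointing down it reaches from about 0.4 to 0.925 m from the base axis. Payload 3.4 kg.
Tool frame: the origin (TCP) lies midway between the tips of the shut fingers; the grasp point (between the pads) lies 19 mm behind it; z points along the fingers, y is the line along which they close (so a half turn about z gives the same grasp; the last joint's range is limited). The gripper opens to 85 mm and grips with 20 to 120 N. Pads are 22 mm wide; open, the fingers measure 114 mm over their backs; the gripper's body (76 mm by 85 mm) begins 54 mm behind the grasp point. The pads swing forward as they close: fully open they stand 13 mm farther back than shut.
Start: joints at [-1.198, 0.307, 1.506, -0, 1.328, -0.073], TCP at [0.248, -0.519, 0.231] pointing down, gripper open.
Joint ranges: [-3.12, 3.12], [-1.05, 2.28], [0.14, 2.33], [-1.42, 4.57], [0.1, 2.73], [-2.68, 2.68]. Speed limits (rad/s): [2.57, 2.57, 3.14, 3.14, 3.14, 3.14].

## Interface

Orientations are given as a rotation vector (axis times angle).
In Python, from bench import env gives the robot as it stands. Calls block until the motion is done:
- env.goto(position, orientation): joint-space move of the TCP to a pose.
- env.line_to(position, rotation=None, vel=0.15, force_limit=None): straight line of the TCP; rotation=None keeps the orientation; vel is the mean speed in m/s. With force_limit (N) it stops when the force on the tool has changed by that much, and returns True; else False.
- env.move_joints(angles): joint-space move.
- env.gripper_to(opening): opening from 0.0 (shut) to 1.0 (fully open); the grip force is fixed at half the most; returns when the fingers have stopped.
- env.sleep(seconds).
- env.ik(position, orientation): joint angles nearest the present ones, or None.
- env.capture(name): name is "side" or "top"; returns a dict with "img" (480x640x3 uint8, red, green, blue), "fx", "fy", "cx", "cy" (pixels), "R" (3x3) and "t" (3): a world point X has camera coordinates R X + t. Camera axes: x right, y down, z forward; pixel columns grow to the right and rows downward; lengths in m; the calibration is good to about 2 mm. A picture is of the moment at which its call begins. There is no depth.
A pose or a line that the arm cannot do raises env.PlanningError and nothing moves.
- env.finish_job(): hands the job in; it is judged then, once.
Trained networks look in the newest picture that a camera, given by its name, has taken for a name from the list of things; names that differ only in an ending like _2 or _b are one class to them, and where a whole thing is asked for, a point or a joint stands for the part that bears it (a point fixed in the world has none). Each returns a list of dicts, best first, with "conf" (0 to 1); they miss things now and then, are a little off and sometimes report something else, mostly with a low value. They report only what shows in the picture. A call takes as long as a camera call. They do not tell look-alikes from the thing itself.
- env.silhouettes(thing, camera): "mask" (480x640 bool, what is visible of it) and "box" ([left, top, right, bottom] in pixels, round what is visible of it).
- env.tip_of(thing, camera): "at" ([row, column] in pixels: a listed point, or the origin of a listed thing).
Readings, each from a call of its own:
- env.current_time(): time.
- env.current_joint_pos(): joint angles.
- env.current_qvel(): joint speeds.
- env.current_joint_torque(): joint torques, N m.
- env.current_tool_pos(): TCP position.
- env.current_tool_rot(): TCP orientation.
- env.current_ft_force(): force on the tool from outside, world axes, zero at the start.
- env.current_wrist_torque(): the same for the moment, N m.
- env.current_opening(): opening from 0.0 (shut) to 1.0 (fully open).
- env.current_gripper_force(): force on a finger pad.
Only numpy, scipy, OpenCV 4.12 (cv2) and the standard library are available. Lean on these libraries where they do the work, as an engineer would, in place of code of your own. Each camera call takes 0.05 s, during which the arm holds its last target. There are 200 camera calls.

## Working session

There is one attempt and no reset: what is moved stays moved. The work goes in short steps, each a Python script; the robot and the scene stay as the last script left them, time stands still between calls to the robot, and variables do not carry over. Pictures are saved under pics/ and viewed, at most 14 in all, crops included, and the job is handed in when it is done.

```bash
ls; mkdir -p pics; cat > h.py <<'E'
import numpy as np, cv2
from bench import env
from scipy.spatial.transform import Rotation as Ro
def cap(n,f=None):
    c=env.capture(n)
    if f: cv2.imwrite('pics/'+f+'.png',c['img'][:,:,::-1])
    return c
def proj(c,X):
    p=np.array(c['R'])@np.array(X,float)+np.array(c['t']); return c['fx']*p[0]/p[2]+c['cx'],c['fy']*p[1]/p[2]+c['cy']
def ray(c,u,v):
    R=np.array(c['R']);d=R.T@np.array([(u-c['cx'])/c['fx'],(v-c['cy'])/c['fy'],1.]);o=-R.T@np.array(c['t']);return o,d
def at_z(c,u,v,z):
    o,d=ray(c,u,v);return o+d*(z-o[2])/d[2]
def down(yaw):  # tool z down, tool y (closing line) at world angle yaw
    y=np.array([np.cos(yaw),np.sin(yaw),0]);z=np.array([0,0,-1.]);x=np.cross(y,z)
    return Ro.from_matrix(np.c_[x,y,z]).as_rotvec()
E
python3 - <<'E'
from h import *
for n in ['side','top']:
    c=cap(n,n+'0'); o,d=ray(c,320,240); print(n,o.round(3),d.round(3),c['fx'])
    for t in ['base_plate','housing','case_a','lid_a_handle','lid_a_hinge','adapter_red','adapter_black','adapter_blue','adapter_yellow','circuit','lens_mount','jar']:
        r=env.tip_of(t,n); s=env.silhouettes(t,n)
        print(t,[(np.round(q['at']).astype(int).tolist(),round(q['conf'],2)) for q in r],'| boxes',[(np.round(q['box']).astype(int).tolist(),round(q['conf'],2)) for q in s])
E
```

```text
pics
side [ 0.468 -0.995  0.922] [ 0.089  0.74  -0.667] 453.976466233371
base_plate [([242, 356], 0.59), ([231, 327], 0.24)] | boxes [([330, 221, 387, 266], 0.98)]
housing [([234, 322], 0.78), ([303, 394], 0.7)] | boxes [([287, 202, 323, 266], 0.86), ([356, 162, 369, 199], 0.67)]
case_a [([189, 294], 0.91), ([172, 281], 0.74), ([208, 289], 0.69)] | boxes [([272, 163, 309, 196], 0.95), ([264, 149, 296, 179], 0.93), ([270, 182, 305, 222], 0.85)]
lid_a_handle [([181, 283], 0.7)] | boxes [([273, 178, 306, 204], 0.95)]
lid_a_hinge [([171, 280], 0.69), ([191, 303], 0.6)] | boxes [([271, 179, 309, 206], 0.71), ([262, 148, 297, 179], 0.63), ([331, 221, 386, 268], 0.41), ([264, 352, 297, 365], 0.25), ([271, 178, 305, 220], 0.17)]
adapter_red [([304, 274], 0.65), ([166, 282], 0.37)] | boxes [([255, 298, 288, 318], 0.76)]
adapter_black [([351, 328], 0.74), ([388, 338], 0.57), ([392, 286], 0.53)] | boxes [([276, 388, 301, 399], 0.7), ([331, 383, 350, 396], 0.66), ([317, 342, 344, 362], 0.57)]
adapter_blue [([449, 252], 0.86), ([303, 311], 0.73)] | boxes [([239, 428, 271, 470], 0.74), ([293, 302,
[... 1100 characters left out ...]
 [([218, 423], 0.6), ([246, 293], 0.57), ([256, 425], 0.51), ([255, 463], 0.45), ([295, 461], 0.42)] | boxes [([417, 244, 432, 272], 0.63), ([458, 286, 461, 306], 0.54)]
adapter_blue [([265, 374], 0.45)] | boxes [([368, 255, 379, 280], 0.67), ([489, 311, 515, 329], 0.55)]
adapter_yellow [([291, 425], 0.73), ([196, 210], 0.46)] | boxes [([421, 282, 430, 311], 0.75), ([418, 209, 440, 228], 0.38)]
circuit [([199, 379], 0.81)] | boxes [([351, 178, 404, 219], 0.73), ([200, 257, 245, 299], 0.23)]
lens_mount [([193, 212], 0.81), ([271, 185], 0.72), ([260, 220], 0.37)] | boxes [([194, 179, 220, 201], 0.64), ([352, 178, 402, 217], 0.17)]
jar [([223, 423], 0.77)] | boxes [([414, 209, 440, 228], 0.87)]
```

```bash
python3 - <<'E'
import cv2
a=cv2.imread('pics/top0.png');cv2.imwrite('pics/top0c.png',cv2.resize(a[165:340,110:530],(800,333),interpolation=cv2.INTER_CUBIC))
a=cv2.imread('pics/side0.png');cv2.imwrite('pics/side0c.png',cv2.resize(a[140:480,220:440],(388,600),interpolation=cv2.INTER_CUBIC))
E
```

```text
(no output)
```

View pics/top0c.png

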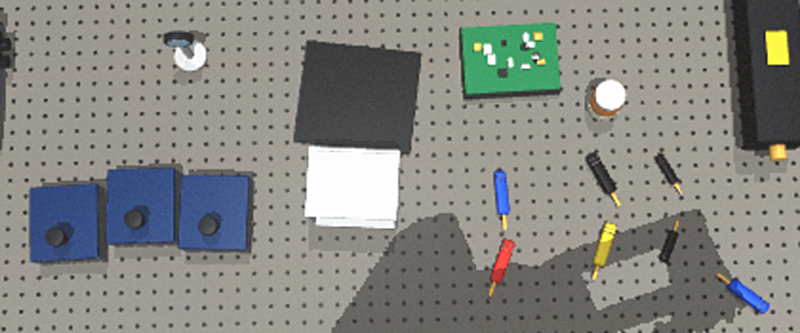

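View pics/side0c.png

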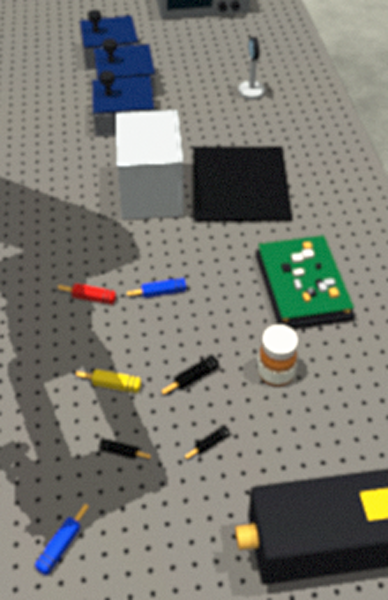

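The top crop shows three cases on the left, the housing directly in front of the plate, and red and yellow adapters. There are two blue ones at px (373,270) and (501,320), and three black ones, the largest at (426,260). Next I'll measure them.

```bash
cat >> h.py <<'E'
def comps(c,mask,amin,z):
    n,l,s,ce=cv2.connectedComponentsWithStats(mask.astype(np.uint8)); out=[]
    for i in range(1,n):
        if s[i,4]<amin: continue
        k=cv2.findContours((l==i).astype(np.uint8),0,1)[0][0]
        v,u=np.nonzero(l==i); P=np.array([at_z(c,a,b,z)[:2] for a,b in zip(u,v)])
        r=cv2.minAreaRect((P*1000).astype(np.float32)); m=P.mean(0); w,V=np.linalg.eigh(np.cov(P.T))
        out.append(dict(px=ce[i].round().tolist(),area=int(s[i,4]),mean=m.round(4),rect=[(round(r[0][0]),round(r[0][1])),(round(r[1][0]),round(r[1][1])),round(r[2],1)],yaw=round(float(np.arctan2(V[1,1],V[0,1])),3)))
    return out
def hsv(c): return cv2.cvtColor(c['img'],cv2.COLOR_RGB2HSV).astype(int)
def colmask(c,name):
    h=hsv(c);H,S,V=h[...,0],h[...,1],h[...,2]
    return {'red':((H<8)|(H>172))&(S>140)&(V>60),'yellow':(H>24)&(H<34)&(S>150)&(V>70),'blue':(H>105)&(H<125)&(S>170)&(V>110),'black':(V<45)&(S<120),'lid':(H>105)&(H<125)&(S>120)&(V>40)&(V<=125)}[name]
E
python3 - <<'E'
from h import *
c=cap('top')
for n,z,a in [('red',.018,20),('yellow',.018,20),('blue',.018,20),('black',.014,15),('lid',.058,300)]:
    print(n); [print('  ',o) for o in comps(c,colmask(c,n),a,z)]
h=hsv(c); m=(h[...,2]>225)&(h[...,1]<30); print('white'); [print(o) for o in comps(c,m,100,.12)]
for t in ['case_a','housing','base_plate','lid_a','adapter_black']:
    for s in env.silhouettes(t,'top'): 
        if s['conf']>.5: print(t,s['conf'],[(o['rect']) for o in comps(c,s['mask'],15,{'case_a':.0,'housing':.12,'base_plate':.012,'lid_a':.058}.get(t,.018))])
print('knobs',[ (q['at'],at_z(c,q['at'][1],q['at'][0],.093).round(3),round(q['conf'],2)) for q in env.tip_of('lid_a_handle','top')])
E
```

```text
red
   {'px': [373.0, 302.0], 'area': 135, 'mean': array([ 0.4335, -0.2208]), 'rect': [(435, -221), (18, 65), 67.4], 'yaw': 2.75}
yellow
   {'px': [518.0, 190.0], 'area': 192, 'mean': array([ 0.7541, -0.6573]), 'rect': [(755, -657), (33, 52), 88.6], 'yaw': 3.131}
   {'px': [427.0, 293.0], 'area': 111, 'mean': array([ 0.4566, -0.3754]), 'rect': [(457, -376), (17, 63), 70.8], 'yaw': 2.786}
blue
   {'px': [80.0, 6.0], 'area': 1914, 'mean': array([1.3826, 0.6629]), 'rect': [(1378, 604), (629, 48), 88.5], 'yaw': 1.556}
   {'px': [340.0, 3.0], 'area': 28, 'mean': array([ 1.3706, -0.1536]), 'rect': [(1372, -152), (25, 21), 88.5], 'yaw': 2.224}
   {'px': [356.0, 2.0], 'area': 20, 'mean': array([ 1.372 , -0.2011]), 'rect': [(1373, -202), (17, 21), 27.2], 'yaw': 1.247}
   {'px': [454.0, 2.0], 'area': 620, 'mean': array([ 1.367 , -0.5086]), 'rect': [(1363, -546), (656, 17), 88.5], 'yaw': 1.557}
   {'px': [589.0, 0.0], 'area': 35, 'mean': array([ 1.3614, -0.9304]), 'rect': [(1360, -932), (103, 3), 88.5], 'yaw': 1.549}
   {'px': [315.0, 4.0], 'area': 20, 'mean': array([ 1.3698, -0.0751]), 'rect':
[... 2005 characters left out ...]
69, -0.0043]), 'rect': [(536, -4), (129, 111), 86.3], 'yaw': 1.439}
case_a 0.8 [[(507, 435), (119, 114), 1.9]]
case_a 0.79 [[(530, 322), (117, 123), 88.7]]
case_a 0.7 [[(518, 210), (112, 118), 87.7]]
housing 0.61 [[(536, -5), (131, 112), 86.3]]
base_plate 0.61 [[(693, -8), (179, 162), 82.4]]
lid_a 0.75 [[(513, 202), (98, 108), 88.1]]
lid_a 0.61 [[(525, 311), (110, 99), 0.9]]
adapter_black 0.67 [[(568, -474), (43, 13), 23.0]]
adapter_black 0.65 [[(558, -378), (80, 21), 27.3]]
adapter_black 0.56 [[(453, -471), (11, 48), 66.2]]
adapter_black 0.55 [[(516, 207), (112, 116), 88.7]]
knobs [([282.2, 221.0], array([0.492, 0.199, 0.093]), 0.77), ([201.1, 378.0], array([ 0.71 , -0.239,  0.093]), 0.45)]
```

Everything measured agrees with the given sizes. The blue adapter at (0.537,-0.224) is the one nearest the base (0.58 m against 0.69 m). The housing rim is at x≈0.49 and the plate is turned about -0.13 rad. I'll tip the housing now.

```bash
python3 - <<'E'
from h import *
a=-0.133; C=np.array([.693,-.008]); X=np.array([np.cos(a),np.sin(a)]);Y=np.array([-X[1],X[0]])
W=lambda px,py,z: [*(C+X*px+Y*py),z]
rot=down(a+np.pi/2) 
if env.ik(W(-.26,-.016,.2),rot) is None: rot=down(a-np.pi/2)
py=-.016
env.goto(W(-.26,py,.22),rot); env.line_to(W(-.26,py,.085))
f0=np.array(env.current_ft_force())
print(env.line_to(W(-.195,py,.085),vel=.06,force_limit=30), np.array(env.current_ft_force()).round(1))
for th in np.deg2rad(np.arange(0,63,6)):
    x=-.1*np.cos(th)+.105*np.sin(th); z=.1*np.sin(th)+.105*np.cos(th)+.012
    s=env.line_to(W(-.08+x-.012,py,z-.034),vel=.06,force_limit=30)
    print(round(np.rad2deg(th)),s,np.array(env.current_tool_pos()).round(3),(np.array(env.current_ft_force())-f0).round(1))
    if s: break
c=cap('side','side1')
cv2.imwrite('pics/side1c.png',cv2.resize(c['img'][140:340,230:430,::-1],(600,600),interpolation=cv2.INTER_CUBIC))
E
```

```text
False [-0.1  0.5 -0.5]
0 False [0.5   0.002 0.083] [-1.7  1.2 -0.1]
6 False [0.513 0.    0.093] [-3.   0.4  0.9]
12 False [ 0.525 -0.002  0.102] [-2.2 -0.2 -0.3]
18 False [ 0.539 -0.003  0.109] [-0.5 -0.3 -0.9]
24 False [ 0.552 -0.005  0.115] [-0.9  0.7  0.2]
30 False [ 0.567 -0.007  0.119] [-0.2  0.6  0.7]
36 False [ 0.581 -0.009  0.122] [-1.1  0.6 -0.4]
42 False [ 0.596 -0.011  0.123] [-0.3 -0.2 -0.3]
48 False [ 0.611 -0.013  0.122] [ 0.5  0.5 -0.3]
54 False [ 0.626 -0.015  0.12 ] [-0.8  0.6 -0.5]
60 False [ 0.641 -0.017  0.117] [ 0.5  0.  -0.7]
```

View pics/side1c.png

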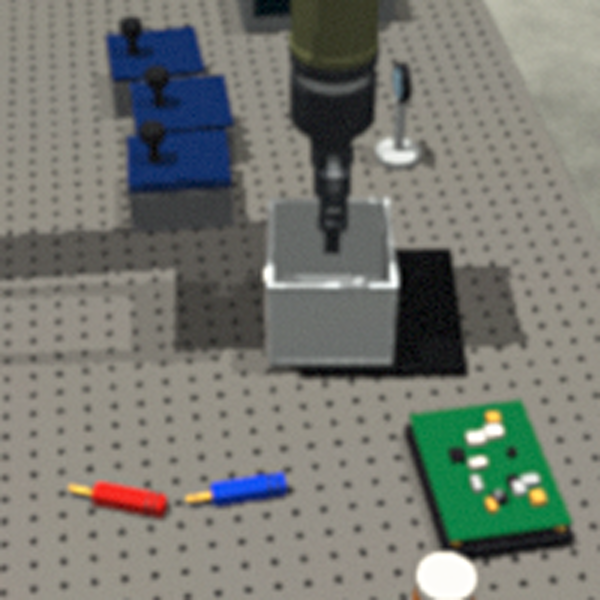

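The housing stands upright on the plate. I'll back off, measure where it is, and locate the adapters again.

```bash
cat >> h.py <<'E'
def find(c,name,near):
    if name=='black':
        h=hsv(c); m=(h[...,2]<75)&(h[...,1]<90)
        best=None
        for s in env.silhouettes('adapter_black','top'):
            k=cv2.dilate(s['mask'].astype(np.uint8),np.ones((3,3)))>0
            for o in comps(c,m&k,30,.016):
                if best is None or np.hypot(*(o['mean']-near))<np.hypot(*(best['mean']-near)): best=o
        return best
    L=[o for o in comps(c,colmask(c,name),40,.016) if max(o['rect'][1])<80]
    return min(L,key=lambda o:np.hypot(*(o['mean']-near)),default=None)
def rot_for(pos,yaw):
    best=None;q0=np.array(env.current_joint_pos())
    for y in (yaw,yaw+np.pi):
        r=down(y);q=env.ik(pos,r)
        if q is not None and (best is None or abs(np.array(q)-q0).max()<best[0]): best=(abs(np.array(q)-q0).max(),r)
    return best[1]
E
python3 - <<'E'
from h import *
p=env.current_tool_pos(); env.line_to([p[0],p[1],.25]); p=[.35,-.5,.28]; env.goto(p,rot_for(p,0))
c=cap('top','top2')
for s in env.silhouettes('housing','top'): print('housing',s['conf'],s['box'],[o['rect'] for o in comps(c,s['mask'],100,.112)])
for t in ['base_plate']:
    print([(q['at'],round(q['conf'],2)) for q in env.tip_of('housing','top')])
for n,near in [('red',(.434,-.221)),('yellow',(.457,-.376)),('blue',(.537,-.224)),('black',(.56,-.376))]: print(n,find(c,n,np.array(near)))
a=c['img'][165:340,210:530,::-1];cv2.imwrite('pics/top2c.png',cv2.resize(a,(800,438),interpolation=cv2.INTER_CUBIC))
E
```

```text
housing 0.7 [271.4, 202.2, 329.1, 253.9] [[(632, -21), (133, 136), 82.1]]
housing 0.45 [368.0, 255.9, 377.1, 283.6] [[(520, -216), (69, 18), 4.2]]
[([231.0, 299.1], 0.66)]
red {'px': [373.0, 302.0], 'area': 133, 'mean': array([ 0.4333, -0.2209]), 'rect': [(435, -221), (18, 65), 67.4], 'yaw': 2.745}
yellow {'px': [427.0, 294.0], 'area': 122, 'mean': array([ 0.4552, -0.3751]), 'rect': [(457, -376), (17, 64), 68.7], 'yaw': 2.77}
blue {'px': [373.0, 267.0], 'area': 108, 'mean': array([ 0.5342, -0.2246]), 'rect': [(534, -225), (56, 16), 3.6], 'yaw': -3.096}
black {'px': [425.0, 257.0], 'area': 156, 'mean': array([ 0.5615, -0.3764]), 'rect': [(564, -375), (67, 25), 27.4], 'yaw': -2.687}
```

View pics/top2c.png

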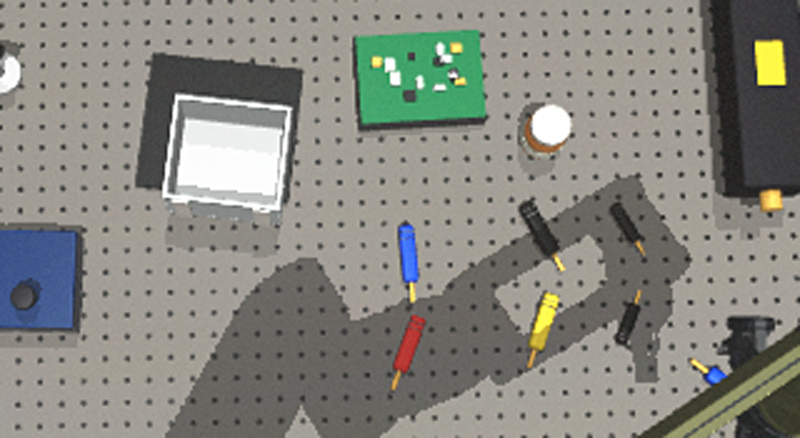

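Rim corners in the crop are (175,97), (298,105), (285,210) and (165,195). The housing is square with the plate and overhangs its near edge slightly. I'll start with the red adapter.

```bash
cat >> h.py <<'E'
A=-.133; HC=None
def house(c):
    P=np.array([at_z(c,210+u*.4,165+v*.4,.112)[:2] for u,v in [(175,97),(298,105),(285,210),(165,195)]]); return P
def Hw(H,x,y,z): return [H[0]+x*np.cos(A)-y*np.sin(A),H[1]+x*np.sin(A)+y*np.cos(A),z]
def fetch(name,near,H,hx):
    c=cap('top'); o=find(c,name,np.array(near))
    if o is None or np.hypot(*(o['mean']-near))>.07: print(name,'not found',o); return False
    m=np.array([o['rect'][0][0],o['rect'][0][1]])/1000.; yaw=o['yaw']+np.pi/2
    print(name,m,o['rect'],round(yaw,2))
    r=rot_for([*m,.12],yaw); env.goto([*m,.12],r); env.gripper_to(.6)
    s=env.line_to([*m,.004],vel=.12,force_limit=12); print('z',round(env.current_tool_pos()[2],4),s)
    env.gripper_to(0); env.line_to([*m,.22],vel=.15)
    op=env.current_opening(); print('lift op',round(op,3),env.current_gripper_force())
    if op<.1: env.gripper_to(.6); return False
    p=Hw(H,hx,0,.22); r=rot_for(p,A); env.goto(p,r)
    print('over op',round(env.current_opening(),3))
    env.line_to(Hw(H,hx,0,.075),vel=.12,force_limit=10); print('op',round(env.current_opening(),3),round(env.current_tool_pos()[2],3))
    env.gripper_to(.42); env.line_to(Hw(H,hx,0,.22),vel=.2); env.gripper_to(.6)
    print('t',env.current_time()); return True
E
python3 - <<'E'
from h import *
c=cap('top'); P=house(c); H=P.mean(0); d=H-np.array([.693,-.008])
print(P.round(3),H,'plate',d@[np.cos(A),np.sin(A)],d@[-np.sin(A),np.cos(A)], [np.linalg.norm(P[i]-P[i-1]).round(3) for i in range(4)])
np.save('H.npy',H)
print(fetch('red',(.434,-.221),H,.02))
c=cap('top','top3')
a=c['img'][165:340,210:530,::-1];cv2.imwrite('pics/top3c.png',cv2.resize(a,(800,438),interpolation=cv2.INTER_CUBIC))
E
```

```text
[[ 0.704  0.034]
 [ 0.691 -0.101]
 [ 0.574 -0.084]
 [ 0.594  0.046]] [ 0.64069433 -0.02626601] plate -0.04942151357774599 -0.02504086085008975 [np.float64(0.111), np.float64(0.136), np.float64(0.119), np.float64(0.132)]
red [ 0.435 -0.221] [(435, -221), (17, 65), 67.9] 4.32
z 0.0044 False
lift op 0.191 58.55001211166382
over op 0.191
op 0.188 0.076
t 24.025
True
```

View pics/top3c.png

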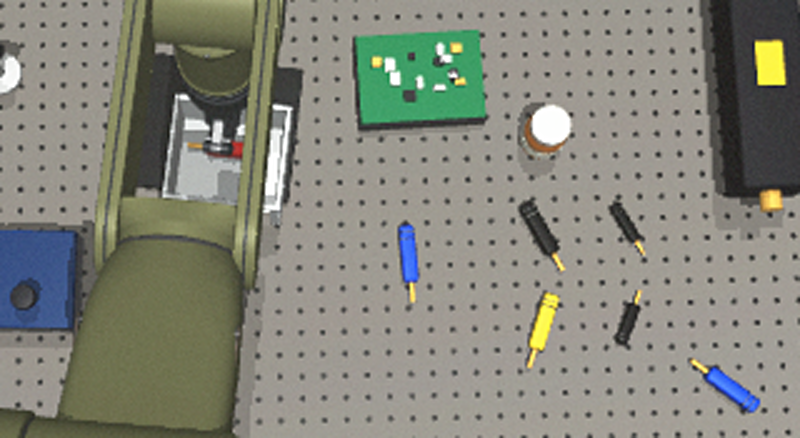

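The red adapter is inside the housing and the other adapters haven't moved. Next come blue, yellow and black.

```bash
python3 - <<'E'
from h import *
H=np.load('H.npy')
for n,near,hx in [('blue',(.534,-.225),-.018),('yellow',(.457,-.376),.012),('black',(.564,-.375),-.008)]:
    print(fetch(n,near,H,hx))
p=[.45,-.45,.28]; env.goto(p,rot_for(p,0))
c=cap('top','top4')
a=c['img'][165:340,210:530,::-1];cv2.imwrite('pics/top4c.png',cv2.resize(a,(800,438),interpolation=cv2.INTER_CUBIC))
E
```

```text
blue [ 0.534 -0.225] [(534, -225), (55, 16), 3.0] -1.53
z 0.0046 False
lift op 0.192 59.46144998073578
over op 0.194
op 0.192 0.076
t 32.275
True
yellow [ 0.457 -0.375] [(457, -375), (17, 64), 70.0] 4.36
z 0.0046 False
lift op 0.19 59.582528471946716
over op 0.191
op 0.19 0.076
t 41.4667
True
black [ 0.564 -0.375] [(564, -375), (66, 20), 29.5] -1.09
z 0.0048 False
lift op 0.189 60.31439423561096
over op 0.192
op 0.189 0.096
t 49.95
True
```

View pics/top4c.png

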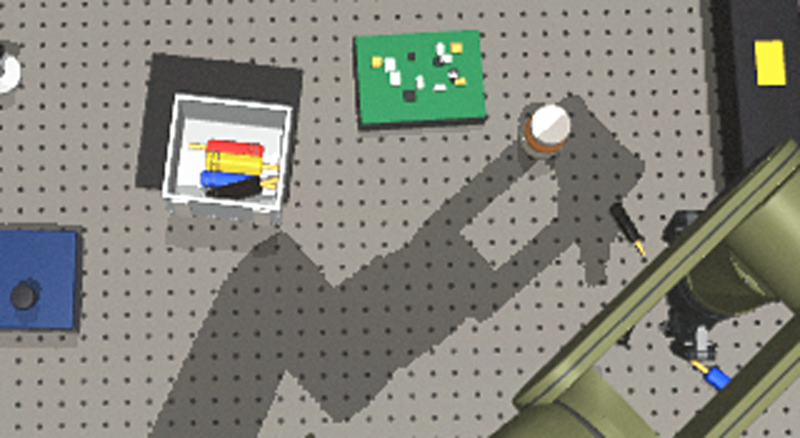

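All four adapters are inside and the housing has not moved. Next I'll measure the cases.

```bash
python3 - <<'E'
from h import *
c=cap('top'); cs=cap('side')
h=hsv(c); 
for p in [(139,270),(180,262),(235,270),(139,289),(180,279),(219,283)]: print(p,h[p[1],p[0]],c['img'][p[1],p[0]])
b=c['img'].astype(int); lid=(b[...,2]>b[...,0]*1.6)&(b[...,2]>50); lid[:240]=0;lid[:,260:]=0
k=(b.max(2)<60)&(b[...,2]<b[...,0]*1.6); k[:255]=0;k[310:]=0;k[:,245:]=0
print('lids');[print(o) for o in comps(c,lid,200,.058)]
print('knobs at .093');[print(o) for o in comps(c,k,15,.093)]
print([(q['at'],round(q['conf'],2)) for q in env.tip_of('lid_a_handle','side')])
cv2.imwrite('pics/lids.png',cv2.resize(c['img'][250:315,115:255,::-1],(800,371),interpolation=cv2.INTER_CUBIC))
E
```

```text
(139, 270) [111 151 125] [ 51  74 125]
(180, 262) [110 148 136] [ 57  82 136]
(235, 270) [110 136 142] [ 66  92 142]
(139, 289) [120  17  76] [71 71 76]
(180, 279) [125  20  75] [70 69 75]
(219, 283) [101  27  76] [68 73 76]
lids
{'px': [184.0, 272.0], 'area': 1297, 'mean': array([0.5264, 0.3105]), 'rect': [(525, 311), (109, 99), 0.9], 'yaw': -2.976}
{'px': [222.0, 276.0], 'area': 1300, 'mean': array([0.5148, 0.203 ]), 'rect': [(514, 203), (100, 107), 88.7], 'yaw': 3.138}
{'px': [143.0, 281.0], 'area': 1269, 'mean': array([0.5035, 0.4226]), 'rect': [(502, 423), (109, 98), 2.2], 'yaw': -2.961}
knobs at .093
{'px': [143.0, 289.0], 'area': 21, 'mean': array([0.4775, 0.4116]), 'rect': [(478, 412), (22, 11), 2.0], 'yaw': -2.959}
[([182.9, 281.5], 0.72), ([159.2, 300.0], 0.39)]
```

View pics/lids.png

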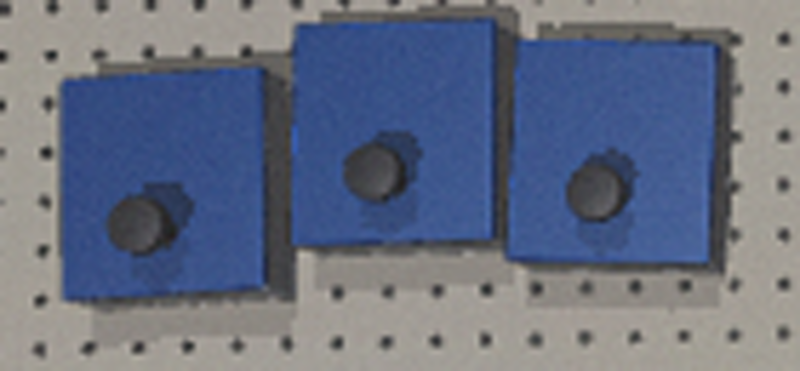

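The lids match their nominal size, and the predicted knob positions are at the lid centre, 25 mm toward the robot. I'll open the right-hand case first and look inside.

```bash
cat >> h.py <<'E'
CASES={'R':((.514,.203),np.deg2rad(-1.3)),'M':((.525,.311),np.deg2rad(.9)),'L':((.502,.423),np.deg2rad(2.2))}
def knob(k,th):
    (cx,cy),a=CASES[k]; x=.055-.08*np.cos(th)+.043*np.sin(th); z=.05+.08*np.sin(th)+.043*np.cos(th)
    return np.array([cx+x*np.cos(a),cy+x*np.sin(a),z-.019])
def swing(k,t0,t1,ops=.55):
    T=np.linspace(t0,t1,int(abs(t1-t0)/.12)+2); p=knob(k,t0); up=p+[0,0,.09]
    r=rot_for(up,CASES[k][1]+np.pi/2); env.goto(up,r); env.gripper_to(ops)
    s=env.line_to(p,vel=.1,force_limit=12); env.gripper_to(0); print('grip',s,round(env.current_opening(),3))
    for t in T[1:]:
        if env.line_to(knob(k,t),vel=.07,force_limit=35): print('stopped',t,env.current_ft_force()); break
    print('end op',round(env.current_opening(),3),np.array(env.current_ft_force()).round(1))
    env.gripper_to(ops); q=np.array(env.current_tool_pos()); env.line_to(q+[0,0,.1],vel=.15)
E
python3 - <<'E'
from h import *
c=cap('top')
for k,(u,v) in {'L':(138,224),'M':(375,171),'R':(598,190)}.items(): print(k,at_z(c,115+u*.175,250+v*.175,.100).round(3),knob(k,0).round(3))
swing('R',0,1.72)
p=[.45,-.35,.28]; env.goto(p,rot_for(p,0)); print(env.current_time())
c=cap('top'); 
cv2.imwrite('pics/openR.png',cv2.resize(c['img'][240:315,115:255,::-1],(800,429),interpolation=cv2.INTER_CUBIC))
E
```

```text
L [0.477 0.42  0.1  ] [0.477 0.422 0.074]
M [0.499 0.308 0.1  ] [0.5   0.311 0.074]
R [0.488 0.202 0.1  ] [0.489 0.204 0.074]
grip False 0.3
end op 0.301 [ -1.3 -10.3   1.7]
63.6333
```

View pics/openR.png

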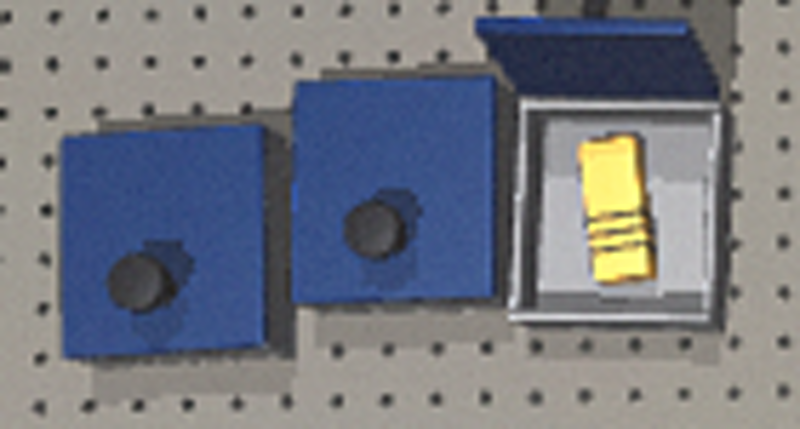

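The right-hand case holds the brass module, with crop corners about (578,142), (637,137), (657,278) and (597,285). I'll fetch it.

```bash
python3 - <<'E'
from h import *
H=np.load('H.npy'); c=cap('top')
P=np.array([at_z(c,115+u*.175,240+v*.175,.033)[:2] for u,v in [(578,142),(637,137),(657,278),(597,285)]]); m=P.mean(0)
d=(P[0]+P[1]-P[2]-P[3])/2; print(P.round(3),m.round(3),np.linalg.norm(d)); yaw=np.arctan2(d[1],d[0])+np.pi/2; print(yaw)
r=rot_for([*m,.16],yaw); env.goto([*m,.22],r); env.gripper_to(.48)
print(env.line_to([*m,.011],vel=.1,force_limit=12),env.current_tool_pos())
env.gripper_to(0); print(env.current_opening(),env.current_gripper_force())
env.line_to([*m,.24],vel=.12); print('lift',env.current_opening())
if env.current_opening()>.2:
    p=Hw(H,0,0,.24); env.goto(p,rot_for(p,A)); print('over',env.current_opening())
    print(env.line_to(Hw(H,0,0,.075),vel=.08,force_limit=8),env.current_tool_pos()[2],env.current_opening())
    env.gripper_to(.5); env.line_to(Hw(H,0,0,.24),vel=.15)
p=[.45,-.35,.28]; env.goto(p,rot_for(p,0)); print(env.current_time())
c=cap('top'); 
cv2.imwrite('pics/mod.png',cv2.resize(c['img'][180:315,115:355,::-1],(800,450),interpolation=cv2.INTER_CUBIC))
E
```

```text
[[0.549 0.224]
 [0.551 0.195]
 [0.48  0.184]
 [0.477 0.214]] [0.514 0.204] 0.07210890053818028
1.7148385362626408
False [0.51462221 0.20446953 0.0114917 ]
0.3141195444985496 60.225234031677246
lift 0.3141417249892938
over 0.3143624222099082
False 0.07546723638900693 0.31424427353220197
77.025
```

View pics/mod.png

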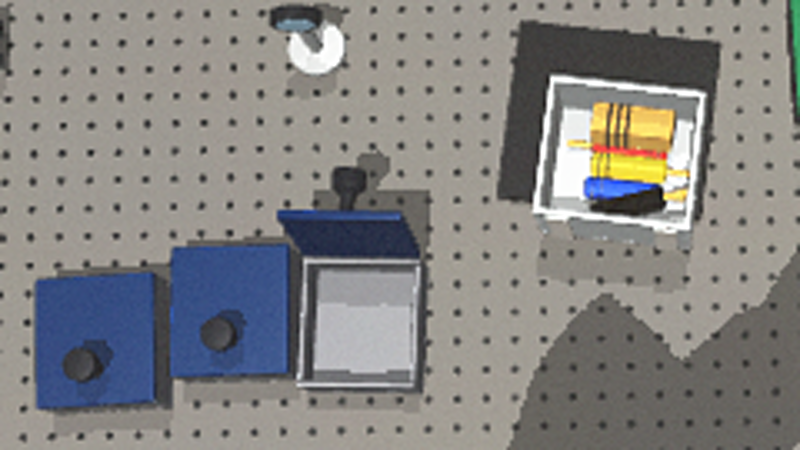

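The brass module is in the housing, on top of the adapters. Now I'll shut the case and press its lid down.

```bash
python3 - <<'E'
from h import *
swing('R',1.72,-.01)
env.gripper_to(0); p=knob('R',0); q=np.array([p[0],p[1],.14]); env.goto(q,rot_for(q,CASES['R'][1]+np.pi/2))
print(env.line_to([p[0],p[1],.094],vel=.03,force_limit=10),env.current_tool_pos()); env.line_to([p[0],p[1],.2])
p=[.45,-.35,.28]; env.goto(p,rot_for(p,0)); print(env.current_time())
c=cap('top'); s=cap('side')
a=cv2.resize(c['img'][170:315,115:355,::-1],(530,320),interpolation=cv2.INTER_CUBIC)
b=cv2.resize(s['img'][140:275,255:340,::-1],(201,320),interpolation=cv2.INTER_CUBIC)
cv2.imwrite('pics/end.png',np.hstack([a,b]))
E
```

```text
grip False 0.301
end op 0.302 [-0.9 -6.5  8.3]
True [0.48882277 0.2035305  0.10148993]
91.2
```

View pics/end.png

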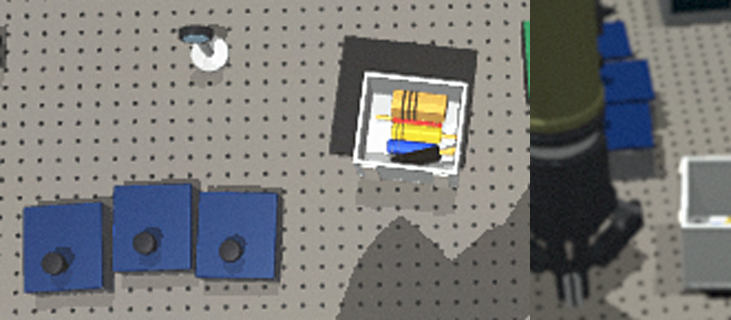

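The finger met the knob's top at z = 0.101, its nominal height, so the lid is shut. The housing stands with all its contents, so I'll hand the job in.

```bash
python3 -c "
from bench import env
print(env.finish_job())"
```

```text
the job is handed in; nothing more can be done
None
```

I handed the job in at about 91 s of robot time: the housing stands on the plate mouth up with all four adapters and the brass module on top, and all three cases are shut; the hand-in gave no verdict.

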